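# Push a power supply between two cable ducts to its stop

## Robot

A 6-joint arm with a two-finger parallel gripper is mounted at the origin on the work surface. World frame = base frame: x ahead of the robot, y to its left, z up, the work surface at z = 0. Lengths are in mm, angles in rad, forces in N, time in s.
With the tool pointing down it reaches from about 350 to 975 mm from the base axis. Payload 7.1 kg.
Tool frame: the origin (TCP) lies midway between the tips of the shut fingers; the grasp point (between the pads) lies 19 mm behind it; z points along the fingers, y is the line along which they close (so a half turn about z gives the same grasp; the last joint's range is limited). The gripper opens to 88 mm and grips with 3 to 60 N. Pads are 20 mm wide; open, the fingers measure 115 mm over their backs; the gripper's body (75 mm by 178 mm) begins 61 mm behind the grasp point.
Start: joints at [1.15, 0.423, 1.63, -0, 1.089, -0.019], TCP at [244.39, 575.22, 222.675] pointing down, gripper open.
Joint ranges: [-3, 3], [-0.9, 2.11], [0.09, 2.58], [-1.31, 4.45], [0.11, 2.69], [-2.54, 2.54]. Speed limits (rad/s): [2.39, 2.39, 3.01, 3.14, 3.14, 3.14].

## Interface

Orientations are given as a rotation vector (axis times angle).
In Python, from workcell import ctrl gives the robot as it stands. The module is installed in compiled form; this text tells all that it offers.
- The arm moves only by the tool servo_tool, never from a script. Its argument "increments" is a list of rows, each a list of 7 numbers: the shift along the world's x, y, z in cm, then the turn, a rotation vector about the world's x, y, z in degrees, then the opening, from -1 (shut) to 1 (fully open). A call has 1 to 20 rows; each row is the pose to reach, as a shift and turn from the pose commanded when the call began; what a row does not reach only later rows make up. A row lasts 1/12 s, in which the tool goes at most 41.7 mm and 7.16 degrees, less where a joint would pass 70% of its speed; a pose out of reach is approached as far as the arm can. A call with a gripper value outside its range is refused whole. The fingers move at their own pace and stop on an object; the grip force is fixed at half the most. Time passes only in rows, so rows that repeat a pose let the fingers close. It gives the time, the measured TCP pose, the force, the opening and the grip force at its end, in the units of the state.
- ctrl.get_obs(): the state, without advancing time (a new reading comes with each control period).
- ctrl.get_image(name): name is "side" or "top"; returns a dict with "image" (400x640x3 uint8, red, green, blue), "fx", "fy", "cx", "cy" (pixels), "k1" (the pictures are not rectified: a ray, as slopes to the right and down, at radius r is drawn at 1 + k1 r^2 times it, then the intrinsics apply), "extrinsics" (4x4, takes a point from camera to world coordinates). Camera axes: x right, y up, looking along -z (the intrinsics and any distortion apply to the point x, -y, -z); pixel columns grow to the right and rows downward; lengths in mm; the calibration is good to about 2 mm. A picture is of the moment at which its call begins. There is no depth.
- ctrl.close_job(): hands the job in; it is judged then, once.
The state is a dict: "t": time; "qpos": joint angles; "qvel": joint speeds; "joint_torque": joint torques, N m; "ee_pos": TCP position; "orientation": TCP orientation; "ft_force": force on the tool from outside, world axes, zero at the start; "moment": the same for the moment, N m; "width": finger opening in mm; "grasp_force": force on a finger pad.
Only numpy, scipy, OpenCV 4.12 (cv2) and the standard library are available. Lean on these libraries where they do the work, as an engineer would, in place of code of your own. Each camera call takes 0.05 s, during which the arm holds its last target. There are 200 camera calls.

## Task

Push the black power supply along the mounting plate, through the gap between the two grey cable ducts, until its front sits squarely against the yellow stop on the other side. Only push it with the fingers, without lifting or tipping it, and leave the loose circuit breaker, relay and screwdriver where they are. Finish with the hand clear of everything.

Things in the scene. Friction and masses are not known exactly. Their poses are not given: they have to be found in the camera images.
- plate: Fixed aluminium mounting plate lying on the bench, 500 (its x) by 400 (its y) by 4 mm thick, its top 4 mm above the bench. Origin: centre of its underside, directly below the middle of the gap between the ducts. Its +x is the pushing direction, +z up.
- gap (a point): Middle of the gap, at the plate's top; axes as the plate's. Two fixed grey slotted ducts with yellow tips stand in line along y, one from y = 51 to 195 mm, the other from -51 to -195 mm: the gap is 102 mm wide. Each is 40 mm wide (x -20 to 20) and 40 mm high; vertical corners at the gap rounded to 10 mm radius.
- stop (a point): Middle of the foot of the near face of the fixed yellow stop angle, at the plate's top, 145 mm beyond the gap's middle along the plate's +x; axes as the plate's. The stop is 150 mm wide (y -75 to 75) and 30 mm high. From 37 to 83 mm behind it is a fixed rail with white and blue terminal blocks, 45 mm high.
- psu: Black power supply, a loose box 100 (its x) by 96 (its y) by 36 mm high, 0.3 to 0.55 kg, edges rounded 4 mm; green terminal strip on top at its rear (-x) end. Origin: centre of underside; +x to its front, +z up. Starts flat on the plate on the -x side of the ducts, front within 0.3 rad of plate +x. At home its origin is 50 mm short of the stop. It slides with ordinary friction, halts when the push does.
- breaker: Loose white circuit breaker with two blue toggles, 80 (x) by 36 (y) by 73 mm high, standing on the plate beyond the ducts on the plate's +y side; leave it alone. Origin: centre of the underside.
- relay: Loose relay, orange on a black socket, 28 by 28 by 48 mm high, standing on the plate before the ducts on the plate's -y side; leave it alone. Origin: centre of the underside.
- screwdriver: Loose screwdriver 170 mm long, about 30 mm thick, lying on the plate along its +y edge before the ducts; leave it alone. Origin on the underside; it lies along its own x axis.

How it is judged:
By the outcome, as a careful person would: the job done as asked, in the order asked, and still so for the second after the job is handed in, with the robot touching nothing.
It also fails if it takes over 64 s, if anything falls off the work surface, if the arm or the gripper's body presses on something with over 40 N, if the wrist force passes 120 N, or if a joint passes its speed limit or range.

## Working session

There is one attempt and no reset: what is moved stays moved. The work goes in short steps, Python scripts to look and compute and a tool call to move; the robot and the scene stay as the last step left them, time stands still between calls to the robot, and variables do not carry over. Pictures are saved under pics/ and viewed, at most 10 in all, crops included, and the job is handed in when it is done.

Besides the shell and the picture viewer there is one more tool, called as a command line: name --pt "numbers of a row" for each row, then --argument value for the rest. servo_tool: Moves the arm, as the interface text tells. Its arguments: {"type":"object","properties":{"increments":{"type":"array","items":{"type":"array","items":{"type":"number"}}}},"required":["increments"]}

```bash
mkdir -p pics; cat > h.py <<'E'
import numpy as np, cv2
from workcell import ctrl
def grab(n,f=None):
    d=ctrl.get_image(n)
    if f: cv2.imwrite('pics/'+f,d['image'][:,:,::-1])
    return d
def ray(d,px):
    px=np.atleast_2d(np.array(px,float))
    K=np.array([[d['fx'],0,d['cx']],[0,d['fy'],d['cy']],[0,0,1.]])
    u=cv2.undistortPoints(px[:,None],K,np.array([d['k1'],0,0,0,0.]))[:,0]
    E=np.array(d['extrinsics']); v=np.c_[u[:,0],-u[:,1],-np.ones(len(u))]@E[:3,:3].T
    return E[:3,3],v
def plane(d,px,z):
    o,v=ray(d,px); return o+v*((z-o[2])/v[:,2])[:,None]
E
python3 - <<'E'
from h import *
for n in('top','side'):
    d=grab(n,n+'0.png'); print(n,d['fx'],d['k1'],np.round(d['extrinsics'],3).tolist())
print(ctrl.get_obs())
E
```

```text
top 428.0340627835341 -0.09682353875501033 [[0.02, 0.987, -0.16, 438.837], [-1.0, 0.016, -0.026, 17.392], [-0.023, 0.16, 0.987, 906.349], [0.0, 0.0, 0.0, 1.0]]
side 381.12154934432755 -0.0650050659022515 [[-0.981, 0.126, -0.15, 479.452], [-0.195, -0.575, 0.795, 572.356], [0.014, 0.808, 0.588, 435.151], [0.0, 0.0, 0.0, 1.0]]
{'t': 0.1, 'qpos': array([ 1.14999439e+00,  4.23776754e-01,  1.63059569e+00, -2.72884060e-05,
        1.08859061e+00, -1.89699369e-02]), 'qvel': array([-6.43135804e-04, -6.32994473e-04, -9.71050068e-04, -4.03708292e-04,
       -1.80828613e-03, -2.89857978e-05]), 'joint_torque': array([-6.90325469e-04, -5.45611668e+01, -2.74324554e+01,  6.45644940e-02,
        1.87712983e-02,  1.71677840e-05]), 'ee_pos': array([244.2047165 , 574.77965802, 221.97875329]), 'orientation': array([-6.26883592e-01, -3.07813045e+00,  2.10889387e-03]), 'ft_force': array([-0.12683387, -0.62054796,  0.2959176 ]), 'moment': array([0.01657174, 0.03941312, 0.00373396]), 'grasp_force': 0.0, 'width': 87.76484090733669}
```

View pics/top0.png

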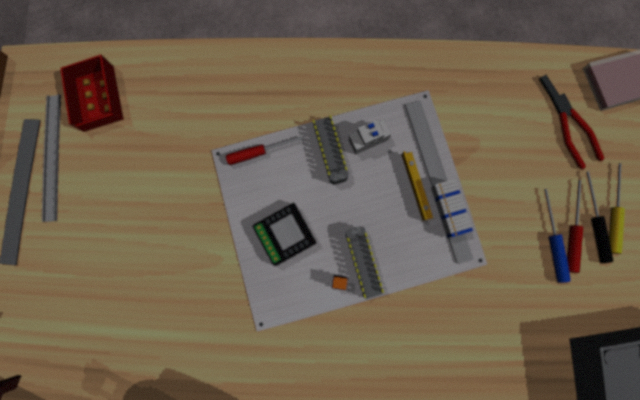

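View pics/side0.png

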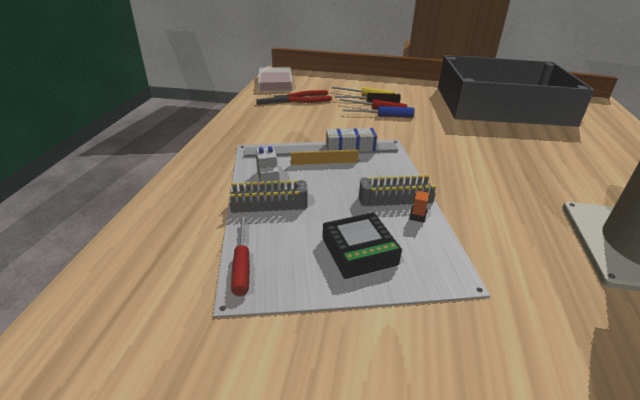

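The top view shows the plate with its corners near (213,151), (428,92), (485,262) and (257,327). The PSU is at about (285,235) with its green strip at (267,243). The ducts are at (330,150) and (365,262), the stop at (417,186), the breaker at (370,135), the relay at (340,283) and the screwdriver at (245,155). The side view matches this layout.

```bash
cat > m.py <<'E'
from h import *
def platefit(d):
    im=d['image']; hsv=cv2.cvtColor(im,cv2.COLOR_RGB2HSV)
    m=((hsv[...,1]<40)&(hsv[...,2]>110)).astype('uint8')*255
    m[:80]=0;m[340:]=0;m[:,:190]=0;m[:,510:]=0
    m=cv2.morphologyEx(m,cv2.MORPH_OPEN,np.ones((3,3)))
    c=max(cv2.findContours(m,0,1)[0],key=cv2.contourArea)
    w=plane(d,c[:,0]+0.0,4)[:,:2].astype('float32')
    return cv2.minAreaRect(w)
if __name__=='__main__':
    d=grab('top'); r=platefit(d); print('plate',r)
    hsv=cv2.cvtColor(d['image'],cv2.COLOR_RGB2HSV)
    big=cv2.resize(d['image'][190:280,230:340,::-1],None,fx=6,fy=6,interpolation=cv2.INTER_CUBIC); cv2.imwrite('pics/psu.png',big)
    def comp(m,box,z):
        x0,y0,x1,y1=box; k=np.zeros_like(m,dtype='uint8'); k[y0:y1,x0:x1]=m[y0:y1,x0:x1]
        p=np.argwhere(k)[:,::-1]; w=plane(d,p,z)[:,:2].astype('float32'); return len(p),cv2.minAreaRect(w),w.mean(0)
    H,S,V=[hsv[...,i].astype(int) for i in range(3)]
    print('green',comp((H>40)&(H<85)&(S>80),(240,200,300,280),40))
    print('stop',comp((H>15)&(H<32)&(S>120),(395,140,440,230),34))
    print('psu blk',comp((V<75),(240,195,325,272),40))
E
python3 m.py
```

```text
plate ((549.9108276367188, -20.009796142578125), (384.2303771972656, 499.8929443359375), 16.8077335357666)
green (424, ((482.4621276855469, 115.84260559082031), (88.66273498535156, 93.32476043701172), 16.23044204711914), array([475.2696 , 140.87897], dtype=float32))
stop (668, ((599.5526123046875, -162.4842529296875), (147.45864868164062, 21.628780364990234), 17.11000633239746), array([ 597.6534, -162.6656], dtype=float32))
psu blk (1577, ((493.3705139160156, 110.66798400878906), (99.96403503417969, 102.61475372314453), 30.15997314453125), array([493.45026, 108.67221], dtype=float32))
```

View pics/psu.png

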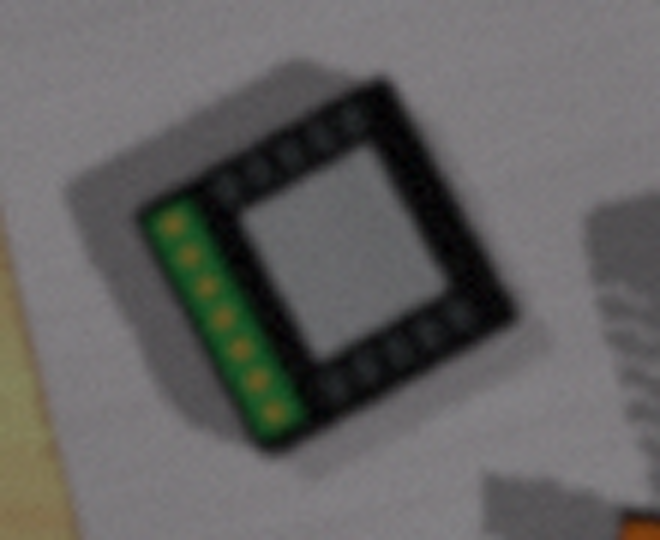

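The crop shows the PSU as a sharp black square with its green strip to the lower left, rotated by about 30°. Its shadows are clearly lighter than the body. Next I'll check the plate frame against the corner holes and the duct edges.

```bash
python3 - <<'E'
from h import *
d=grab('top'); g=cv2.cvtColor(d['image'],cv2.COLOR_RGB2GRAY)
P=[]
for x,y in[(218,153),(426,97),(481,261),(262,324)]:
    s=g[y-5:y+6,x-5:x+6].astype(float); w=np.clip(np.median(s)-25-s,0,None)
    yy,xx=np.mgrid[y-5:y+6,x-5:x+6]; P.append(((w*xx).sum()/w.sum(),(w*yy).sum()/w.sum()))
W=plane(d,P,4)[:,:2]; print(np.round(P,1).tolist(),W.round(1).tolist(), W.mean(0), [np.linalg.norm(W[i]-W[(i+1)%4]).round(1) for i in range(4)])
e=W[1]-W[0]+W[2]-W[3]; print('yaw x',np.degrees(np.arctan2(e[1],e[0])))
big=cv2.resize(d['image'][105:305,290:450,::-1],None,fx=3,fy=3,interpolation=cv2.INTER_CUBIC); cv2.imwrite('pics/gap.png',big)
E
```

```text
[[218.6, 154.0], [424.7, 95.9], [480.0, 260.1], [260.6, 323.9]] [[666.8, 262.5], [806.7, -191.0], [446.5, -300.2], [308.4, 155.7]] [557.09034244 -18.27303456] [np.float64(474.6), np.float64(376.4), np.float64(476.3), np.float64(374.0)]
yaw x -72.99744508293983
```

View pics/gap.png

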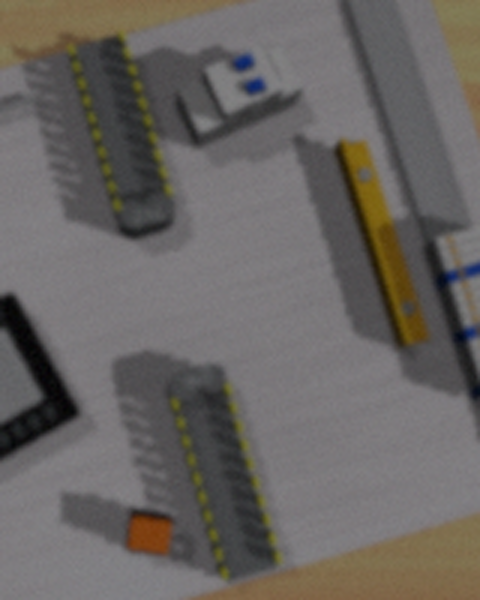

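servo_tool --pt "16.1 -49.1 0 0 0 40 0.15" --pt "16.1 -49.1 0 0 0 40 0.15" --pt "16.1 -49.1 0 0 0 40 0.15" --pt "16.1 -49.1 0 0 0 40 0.15" --pt "16.1 -49.1 0 0 0 40 0.15" --pt "16.1 -49.1 0 0 0 40 0.15" --pt "16.1 -49.1 0 0 0 40 0.15" --pt "16.1 -49.1 0 0 0 40 0.15" --pt "16.1 -49.1 0 0 0 40 0.15" --pt "16.1 -49.1 0 0 0 40 0.15" --pt "16.1 -49.1 0 0 0 40 0.15" --pt "16.1 -49.1 0 0 0 40 0.15" --pt "16.1 -49.1 0 0 0 40 0.15" --pt "16.1 -49.1 0 0 0 40 0.15" --pt "16.1 -49.1 0 0 0 40 0.15" --pt "16.1 -49.1 0 0 0 40 0.15"

```text
t: 1.53
ee_pos: [405.2, 84.6, 222.6]
orientation: [0.463, -3.107, -0.0]
ft_force: [-0.2, 0.5, 0.9]
width: 50.2
grasp_force: 0.0
```

```bash
cat >> m.py <<'E'
C=np.array([557.1,-18.3]);yw=np.radians(-73.0);EX=np.array([np.cos(yw),np.sin(yw)]);EY=np.array([-EX[1],EX[0]])
def toP(w): w=np.asarray(w)[...,:2]-C; return np.stack([w@EX,w@EY],-1)
def toW(p): p=np.asarray(p,float); return C+p[...,:1]*EX+p[...,1:]*EY
def tcp():
    o=ctrl.get_obs(); from scipy.spatial.transform import Rotation as R
    m=R.from_rotvec(o['orientation']).as_matrix(); ty=np.degrees(np.arctan2(m[1,1],m[0,1]))
    print('t',round(o['t'],2),'ee',o['ee_pos'].round(1),'plate',toP(o['ee_pos']).round(1),'tooly yaw in plate',round((ty+73)%180,2),'tilt',m[:,2].round(3),'w',round(o['width'],1),'F',o['ft_force'].round(1))
E
python3 - <<'E'
from m import *
tcp(); d=grab('top')
print('relay',toP(plane(d,[(340,283)],52)),'ductends',toP(plane(d,[(340.3,176),(356,229)],44)),'stop', toP([599.5,-162.5]))
print('psu',toP([493.4,110.7]))
E
```

```text
t 1.53 ee [405.2  84.6 222.6] plate [-142.8 -115.2] tooly yaw in plate 179.95 tilt [-0.  0. -1.] w 50.2 F [-0.2  0.5  0.9]
relay [[ -58.92056153 -148.52691782]] ductends [[  2.31179684  58.08405887]
 [  2.09196446 -55.01661677]] stop [150.29570609  -1.61267817]
psu [-141.98739111  -23.20066305]
```

servo_tool --pt "0 0 -10 0 0 0 0.15" --pt "0 0 -16 0 0 0 0.15" --pt "0 0 -16 0 0 0 0.15" --pt "0 0 -19 0 0 0 0.15" --pt "0 0 -19 0 0 0 0.15" --pt "0 0 -20 0 0 0 0.15" --pt "0 0 -20.7 0 0 0 0.15" --pt "0 0 -20.7 0 0 0 0.15" --pt "0 0 -20.7 0 0 0 0.15" --pt "0 0 -20.7 0 0 0 0.15"

```text
t: 2.42
ee_pos: [406.5, 84.6, 17.0]
orientation: [-0.464, 3.104, 0.0]
ft_force: [0.3, -0.7, -0.3]
width: 50.7
grasp_force: 0.0
```

servo_tool --pt "0.48 0.15 0 0 0 0 0.15" --pt "0.96 0.29 0 0 0 0 0.15" --pt "1.34 0.41 0 0 0 0 0.15" --pt "1.63 0.5 0 0 0 0 0.15" --pt "1.91 0.58 0 0 0 0 0.15" --pt "2.2 0.67 0 0 0 0 0.15" --pt "2.49 0.76 0 0 0 0 0.15" --pt "2.77 0.85 0 0 0 0 0.15" --pt "3.06 0.94 0 0 0 0 0.15" --pt "3.35 1.02 0 0 0 0 0.15" --pt "3.63 1.11 0 0 0 0 0.15" --pt "3.92 1.2 0 0 0 0 0.15" --pt "4.21 1.29 0 0 0 0 0.15" --pt "4.49 1.37 0 0 0 0 0.15" --pt "4.78 1.46 0 0 0 0 0.15" --pt "4.97 1.52 0 0 0 0 0.15" --pt "5.16 1.58 0 0 0 0 0.15" --pt "5.16 1.58 0 0 0 0 0.15" --pt "5.16 1.58 0 0 0 0 0.15"

```text
t: 4.0
ee_pos: [457.6, 100.1, 15.8]
orientation: [-0.463, 3.106, 0.0]
ft_force: [-0.5, 0.2, 0.2]
width: 50.7
grasp_force: 0.2
```

```bash
python3 - <<'E'
from m import *
tcp(); a=grab('top'); b=grab('side')
cv2.imwrite('pics/c1.png',np.vstack([cv2.resize(a['image'][100:300,210:450],(480,400)),b['image'][130:330,160:640]])[:,:,::-1])
E
```

```text
t 4.0 ee [457.6 100.1  15.8] plate [-142.3  -60.5] tooly yaw in plate 179.97 tilt [ 0.001  0.    -1.   ] w 50.7 F [-0.5  0.2  0.2]
```

View pics/c1.png

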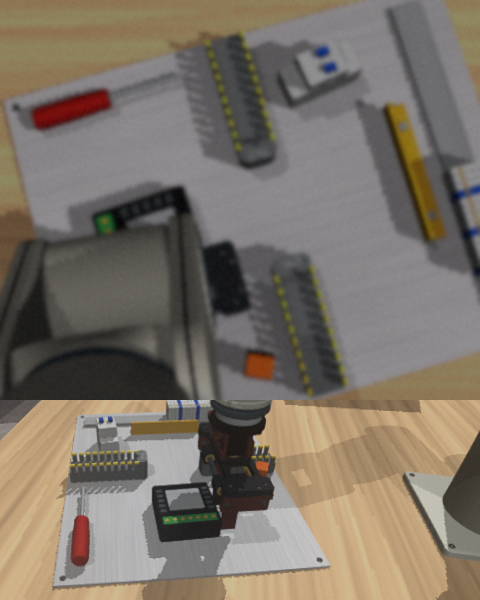

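The top view shows the PSU's visible edges now parallel to the plate, with the hand on its -y side. The side view confirms it is flush with the fingers. I'll retreat, go around behind it and measure again.

servo_tool --pt "-1 -0.3 0 0 0 0 0.15" --pt "-2.4 -0.7 0 0 0 0 0.15" --pt "-2.4 -0.7 2 0 0 0 0.15" --pt "-2.4 -0.7 6 0 0 0 0.15" --pt "-2.4 -0.7 10 0 0 0 0.15" --pt "-2.4 -0.7 10 0 0 0 0.15" --pt "3.5 9.2 10 0 0 -90 0.2" --pt "3.5 9.2 10 0 0 -90 0.2" --pt "3.5 9.2 10 0 0 -90 0.2" --pt "3.5 9.2 10 0 0 -90 0.2" --pt "3.5 9.2 10 0 0 -90 0.2" --pt "3.5 9.2 10 0 0 -90 0.2" --pt "3.5 9.2 10 0 0 -90 0.2" --pt "3.5 9.2 10 0 0 -90 0.2" --pt "3.5 9.2 10 0 0 -90 0.2" --pt "3.5 9.2 10 0 0 -90 0.2" --pt "3.5 9.2 10 0 0 -90 0.2" --pt "3.5 9.2 10 0 0 -90 0.2" --pt "3.5 9.2 10 0 0 -90 0.2" --pt "3.5 9.2 10 0 0 -90 0.2"

```text
t: 5.77
ee_pos: [491.3, 191.7, 115.3]
orientation: [-1.873, -2.522, 0.0]
ft_force: [-0.1, -0.3, -0.1]
width: 52.8
grasp_force: 0.0
```

```bash
python3 - <<'E'
from m import *
tcp(); a=grab('top'); b=grab('side')
cv2.imwrite('pics/c2.png',np.vstack([cv2.resize(a['image'][120:280,230:390],(400,400)),b['image'][180:330,200:600]])[:,:,::-1])
np.save('a.npy',a,allow_pickle=True);np.save('b.npy',b,allow_pickle=True)
E
```

```text
t 5.77 ee [491.3 191.7 115.3] plate [-220.    -1.5] tooly yaw in plate 89.82 tilt [-0. -0. -1.] w 52.8 F [-0.1 -0.3 -0.1]
```

View pics/c2.png

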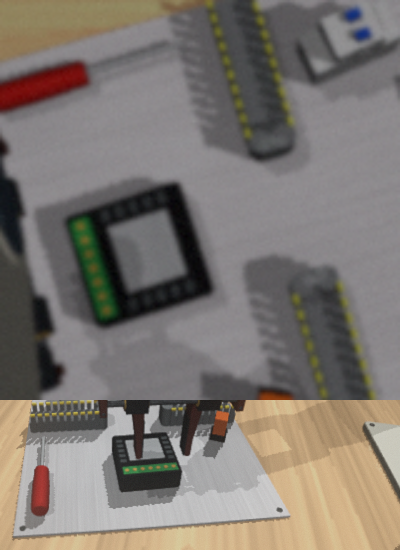

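The PSU is clear in the top crop, with corners near (67,215), (180,183), (212,292) and (103,327), and it is close to parallel with the plate. I'll measure it and check the gap centre against the yellow duct tips.

```bash
cat >> m.py <<'E'
def psu(d,box):
    x0,y0,x1,y1=box; hsv=cv2.cvtColor(d['image'],cv2.COLOR_RGB2HSV)
    m=((hsv[...,2]<75)|((hsv[...,0]>40)&(hsv[...,0]<85)&(hsv[...,1]>90))).astype('uint8')
    k=np.zeros_like(m);k[y0:y1,x0:x1]=m[y0:y1,x0:x1]
    c=max(cv2.findContours(k,0,1)[0],key=cv2.contourArea)
    r=cv2.minAreaRect(toP(plane(d,c[:,0],40)).astype('float32')); print('psu plate',np.round(r[0],1),np.round(r[1],1),round(r[2],2)); return r
def tips(d):
    hsv=cv2.cvtColor(d['image'],cv2.COLOR_RGB2HSV)
    m=(hsv[...,0]>22)&(hsv[...,0]<38)&(hsv[...,1]>110)&(hsv[...,2]>90)
    p=np.argwhere(m)[:,::-1]; q=toP(plane(d,p,44)); q=q[(abs(q[:,0])<30)&(abs(q[:,1])<215)&(abs(q[:,1])>40)]
    u=q[q[:,1]>0];l=q[q[:,1]<0]
    print('tips +y',u[:,1].min().round(1),u[:,1].max().round(1),u[:,0].mean().round(1),'-y',l[:,1].max().round(1),l[:,1].min().round(1),l[:,0].mean().round(1))
E
python3 - <<'E'
from m import *
a=np.load('a.npy',allow_pickle=True).item(); psu(a,(250,185,325,260)); tips(a)
E
```

```text
psu plate [-135.9   -0.2] [107.9  98.4] 2.01
tips +y 68.6 190.6 -2.3 -y -67.3 -188.8 -7.1
```

```bash
sed -i 's/\[...,2\]<75)|/[...,2]<TH)|/; s/^def psu(d,box):/def psu(d,box,TH=60):/; s/k\[y0:y1,x0:x1\]=m\[y0:y1,x0:x1\]$/k[y0:y1,x0:x1]=m[y0:y1,x0:x1]; k=cv2.morphologyEx(k,cv2.MORPH_OPEN,np.ones((5,5)))/' m.py
python3 - <<'E'
from m import *
a=np.load('a.npy',allow_pickle=True).item()
for t in(45,55,65): psu(a,(250,185,325,260),t)
hsv=cv2.cvtColor(a['image'],cv2.COLOR_RGB2HSV)
m=(hsv[...,0]>22)&(hsv[...,0]<38)&(hsv[...,1]>110)&(hsv[...,2]>90)
q=toP(plane(a,np.argwhere(m)[:,::-1],44)); q=q[(abs(q[:,0])<30)&(abs(q[:,1])<215)&(abs(q[:,1])>40)]
for s in(q[:,0]>-3,q[:,0]<-3): 
    f=q[s]; print(len(f),np.polyfit(f[:,1],f[:,0],1),f[:,1].min(),f[:,1].max())
# green strip line
g=(hsv[...,0]>40)&(hsv[...,0]<85)&(hsv[...,1]>90); g[:,:240]=0;g[:,300:]=0;g[:190]=0;g[260:]=0
g=cv2.morphologyEx(g.astype('uint8'),cv2.MORPH_OPEN,np.ones((3,3)))
gq=toP(plane(a,np.argwhere(g)[:,::-1],40)); print('green',len(gq),np.degrees(np.polyfit(gq[:,1],gq[:,0],1)[0]),gq.mean(0),gq.min(0),gq.max(0))
E
```

```text
psu plate [-1.267e+02 -1.000e-01] [85.7 94.6] 2.5
psu plate [-1.264e+02 -1.000e-01] [86.4 95.9] 2.5
psu plate [-132.8   -0.3] [101.1  97.4] 2.1
84 [3.05882282e-03 1.72956272e+01] -186.89775067849962 190.63760999090377
127 [ 2.09673209e-03 -1.92125938e+01] -188.7612354082226 190.08198067941794
green 389 -1.7070504409893554 [-168.88682987   -2.49309207] [-180.60511561  -46.12975639] [-157.48289823   43.2900406 ]
```

servo_tool --pt "0.2 0.1 -4 0 0 0 0.2" --pt "0.2 0.1 -8 0 0 0 0.2" --pt "0.2 0.1 -10 0 0 0 0.2" --pt "0.2 0.1 -10 0 0 0 0.2" --pt "0.2 0.1 -10 0 0 0 0.2"

```text
t: 6.28
ee_pos: [493.1, 192.7, 14.9]
orientation: [-1.866, -2.525, 0.003]
ft_force: [-0.4, -0.5, -0.2]
width: 52.9
grasp_force: 0.0
```

servo_tool --pt "0.15 -0.48 0 0 0 0 0.2" --pt "0.29 -0.96 0 0 0 0 0.2" --pt "0.44 -1.43 0 0 0 0 0.2" --pt "0.58 -1.91 0 0 0 0 0.2" --pt "0.7 -2.3 0 0 0 0 0.2" --pt "0.82 -2.68 0 0 0 0 0.2" --pt "0.94 -3.06 0 0 0 0 0.2" --pt "1.05 -3.44 0 0 0 0 0.2" --pt "1.17 -3.83 0 0 0 0 0.2" --pt "1.29 -4.21 0 0 0 0 0.2" --pt "1.4 -4.59 0 0 0 0 0.2" --pt "1.52 -4.97 0 0 0 0 0.2" --pt "1.64 -5.36 0 0 0 0 0.2" --pt "1.75 -5.74 0 0 0 0 0.2" --pt "1.87 -6.12 0 0 0 0 0.2" --pt "1.99 -6.5 0 0 0 0 0.2" --pt "2.05 -6.7 0 0 0 0 0.2" --pt "2.05 -6.7 0 0 0 0 0.2"

```text
t: 7.78
ee_pos: [514.8, 126.0, 16.1]
orientation: [1.87, 2.524, 0.001]
ft_force: [-0.7, 2.4, 2.1]
width: 52.6
grasp_force: 1.3
```

```bash
python3 - <<'E'
from m import *
tcp(); a=grab('top'); b=grab('side')
cv2.imwrite('pics/c3.png',np.vstack([cv2.resize(a['image'][120:280,230:390],(400,400)),b['image'][180:330,200:600]])[:,:,::-1])
np.save('a.npy',a,allow_pickle=True);np.save('b.npy',b,allow_pickle=True)
E
```

```text
t 7.78 ee [514.8 126.   16.1] plate [-150.3    1.8] tooly yaw in plate 89.95 tilt [ 0.001  0.001 -1.   ] w 52.6 F [-0.7  2.4  2.1]
```

View pics/c3.png

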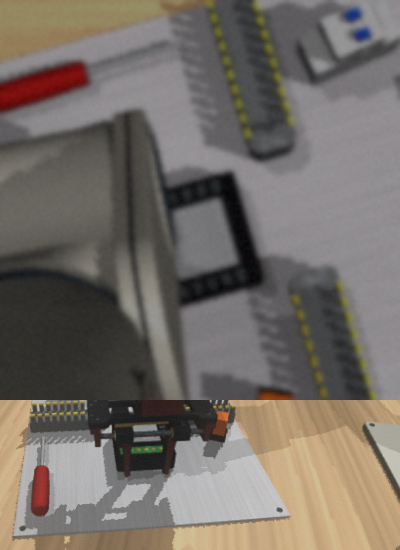

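The PSU's front edge runs from crop (233,173) to (262,280), between the duct ends at (270,150) and (320,275). The hand covers its rear.

```bash
cat >> m.py <<'E'
def edges(d,xlo,TH=(60,70)):
    # dark PSU top at z=40: side edges per x strip, front edge per y strip, plate coords
    hsv=cv2.cvtColor(d['image'],cv2.COLOR_RGB2HSV)
    gx,gy=np.meshgrid(np.arange(640),np.arange(400)); q=toP(plane(d,np.c_[gx.ravel(),gy.ravel()],40)); v=cv2.GaussianBlur(hsv[...,2],(3,3),0).ravel()
    for t in TH:
        k=(v<t)&(q[:,0]>xlo)&(q[:,0]<xlo+65)&(abs(q[:,1])<58); p=q[k]
        f=p[p[:,0]>np.percentile(p[:,0],97)-0]
        fr=np.array([(c,p[abs(p[:,1]-c)<3,0].max()) for c in range(-38,39,4)])
        xs=np.arange(xlo+5,np.median(fr[:,1])-8,4)
        up=np.array([(x,p[abs(p[:,0]-x)<3,1].max()) for x in xs]); lo=np.array([(x,p[abs(p[:,0]-x)<3,1].min()) for x in xs])
        print(t,'front x',np.median(fr[:,1]).round(1),'ang',np.degrees(-np.polyfit(fr[:,0],fr[:,1],1)[0]).round(2),'y+',np.median(up[:,1]).round(1),'y-',np.median(lo[:,1]).round(1),'angs',np.degrees(np.polyfit(*up.T,1)[0]).round(2),np.degrees(np.polyfit(*lo.T,1)[0]).round(2))
E
python3 - <<'E'
from m import *
a=np.load('a.npy',allow_pickle=True).item(); edges(a,-85)
E
```

```text
60 front x -39.9 ang 1.49 y+ 45.1 y- -50.0 angs -1.97 -5.27
70 front x -39.2 ang 1.56 y+ 46.0 y- -50.5 angs -3.0 -4.95
```

servo_tool --pt "0.13 -0.27 0 0 0 0 0.2" --pt "0.26 -0.55 0 0 0 0 0.2" --pt "0.38 -0.82 0 0 0 0 0.2" --pt "0.51 -1.1 0 0 0 0 0.2" --pt "0.64 -1.37 0 0 0 0 0.2" --pt "0.77 -1.65 0 0 0 0 0.2" --pt "0.77 -1.65 0 0 0 0 0.2"

```text
t: 8.47
ee_pos: [521.9, 109.4, 15.7]
orientation: [-1.869, -2.524, 0.001]
ft_force: [-1.5, 2.6, 1.5]
width: 53.0
grasp_force: 1.3
```

```bash
python3 - <<'E'
from m import *
tcp(); a=grab('top'); edges(a,-67)
cv2.imwrite('pics/c4.png',cv2.resize(a['image'][160:260,290:390],(600,600),interpolation=cv2.INTER_CUBIC)[:,:,::-1])
E
```

```text
t 8.47 ee [521.9 109.4  15.7] plate [-132.4    3.6] tooly yaw in plate 89.96 tilt [-0.001  0.    -1.   ] w 53.0 F [-1.5  2.6  1.5]
60 front x -22.1 ang 0.81 y+ 47.4 y- -49.9 angs -2.13 -5.83
70 front x -21.5 ang 0.95 y+ 48.3 y- -51.1 angs -2.25 -7.22
```

View pics/c4.png

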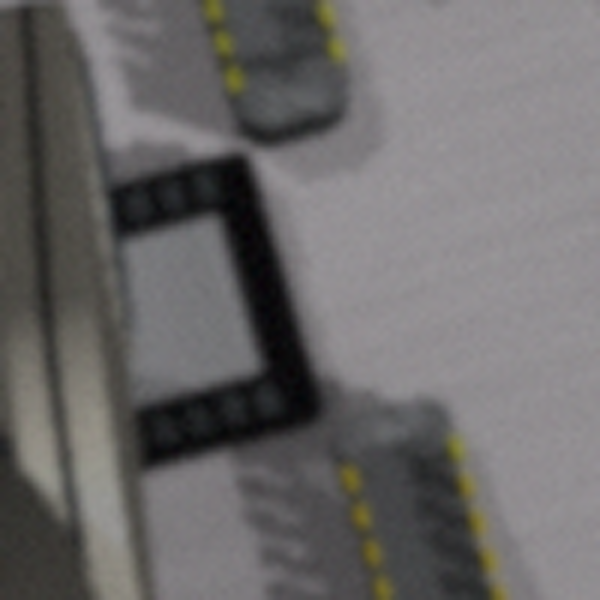

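The front is at the gap mouth and close to square, with a few mm clear of both duct ends: upper duct end at (290,140), lower at (385,400). I'll enter gently and watch the force.

servo_tool --pt "0.13 -0.27 0 0 0 0 0.2" --pt "0.24 -0.56 0 0 0 0 0.2" --pt "0.33 -0.85 0 0 0 0 0.2" --pt "0.42 -1.14 0 0 0 0 0.2" --pt "0.5 -1.43 0 0 0 0 0.2" --pt "0.59 -1.71 0 0 0 0 0.2" --pt "0.68 -2.0 0 0 0 0 0.2" --pt "0.68 -2.0 0 0 0 0 0.2"

```text
t: 9.18
ee_pos: [529.1, 88.8, 15.6]
orientation: [1.869, 2.525, -0.0]
ft_force: [-0.2, 0.0, -0.2]
width: 53.0
grasp_force: 0.1
```

```bash
python3 - <<'E'
from m import *
tcp(); a=grab('top'); edges(a,-45)
E
```

```text
t 9.18 ee [529.1  88.8  15.6] plate [-110.6    4.6] tooly yaw in plate 89.97 tilt [-0. -0. -1.] w 53.0 F [-0.2  0.  -0.2]
60 front x -0.4 ang 0.19 y+ 50.8 y- -49.4 angs 24.53 1.13
70 front x 0.1 ang 0.04 y+ 52.6 y- -51.4 angs 15.77 -2.08
```

The front is mid-gap, square and with no contact force. I'll keep pushing straight.

servo_tool --pt "0.1 -0.33 0 0 0 0 0.2" --pt "0.2 -0.67 0 0 0 0 0.2" --pt "0.31 -1.0 0 0 0 0 0.2" --pt "0.41 -1.34 0 0 0 0 0.2" --pt "0.51 -1.67 0 0 0 0 0.2" --pt "0.61 -2.01 0 0 0 0 0.2" --pt "0.72 -2.34 0 0 0 0 0.2" --pt "0.82 -2.68 0 0 0 0 0.2" --pt "0.92 -3.01 0 0 0 0 0.2" --pt "1.02 -3.35 0 0 0 0 0.2" --pt "1.13 -3.68 0 0 0 0 0.2" --pt "1.23 -4.02 0 0 0 0 0.2" --pt "1.33 -4.35 0 0 0 0 0.2" --pt "1.43 -4.69 0 0 0 0 0.2" --pt "1.54 -5.02 0 0 0 0 0.2" --pt "1.64 -5.36 0 0 0 0 0.2" --pt "1.75 -5.69 0 0 0 0 0.2" --pt "1.85 -6.02 0 0 0 0 0.2" --pt "1.95 -6.36 0 0 0 0 0.2" --pt "2.05 -6.69 0 0 0 0 0.2"

```text
t: 10.9
ee_pos: [549.6, 22.3, 15.7]
orientation: [1.869, 2.525, 0.0]
ft_force: [-0.6, 1.8, -1.4]
width: 52.6
grasp_force: 1.1
```

```bash
python3 - <<'E'
from m import *
tcp(); a=grab('top'); edges(a,30); b=grab('side')
cv2.imwrite('pics/c5.png',np.vstack([cv2.resize(a['image'][100:300,290:490],(400,400)),cv2.resize(b['image'][120:220,200:460],(400,154))])[:,:,::-1])
E
```

```text
t 10.9 ee [549.6  22.3  15.7] plate [-41.    4.7] tooly yaw in plate 89.98 tilt [ 0. -0. -1.] w 52.6 F [-0.6  1.8 -1.4]Traceback (most recent call last):
  File "<stdin>", line 2, in <module>
  File "m.py", line 47, in edges
    fr=np.array([(c,p[abs(p[:,1]-c)<3,0].max()) for c in range(-38,39,4)])
                    ~~~~~~~~~~~~~~~~~~~~~~~~^^
    return umr_maximum(a, axis, None, out, keepdims, initial, where)
ValueError: zero-size array to reduction operation maximum which has no identity
```

servo_tool --pt "0.1 -0.33 0 0 0 0 0.2" --pt "0.2 -0.67 0 0 0 0 0.2" --pt "0.31 -1.0 0 0 0 0 0.2" --pt "0.41 -1.34 0 0 0 0 0.2" --pt "0.51 -1.67 0 0 0 0 0.2" --pt "0.61 -2.01 0 0 0 0 0.2" --pt "0.72 -2.34 0 0 0 0 0.2" --pt "0.82 -2.68 0 0 0 0 0.2" --pt "0.92 -3.01 0 0 0 0 0.2" --pt "1.02 -3.35 0 0 0 0 0.2" --pt "1.13 -3.68 0 0 0 0 0.2" --pt "1.23 -4.02 0 0 0 0 0.2" --pt "1.33 -4.35 0 0 0 0 0.2" --pt "1.43 -4.69 0 0 0 0 0.2" --pt "1.54 -5.02 0 0 0 0 0.2" --pt "1.64 -5.36 0 0 0 0 0.2" --pt "1.75 -5.69 0 0 0 0 0.2" --pt "1.84 -6.0 0 0 0 0 0.2" --pt "1.93 -6.31 0 0 0 0 0.2" --pt "1.93 -6.31 0 0 0 0 0.2"

```text
t: 12.62
ee_pos: [569.1, -41.2, 15.7]
orientation: [1.869, 2.524, -0.0]
ft_force: [-0.5, 1.4, 0.2]
width: 52.5
grasp_force: 0.2
```

```bash
python3 - <<'E'
from m import *
tcp(); a=grab('top'); b=grab('side')
cv2.imwrite('pics/c5.png',np.vstack([cv2.resize(a['image'][100:300,290:490],(400,400)),cv2.resize(b['image'][120:220,200:460],(400,154))])[:,:,::-1])
E
```

```text
t 12.62 ee [569.1 -41.2  15.7] plate [25.4  4.7] tooly yaw in plate 89.97 tilt [ 0. -0. -1.] w 52.5 F [-0.5  1.4  0.2]
```

View pics/c5.png

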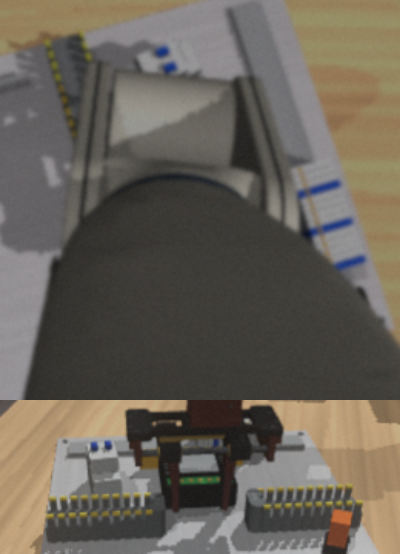

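The side view shows the PSU beyond the gap and upright between the fingers, with the breaker untouched. The last 10 mm or so goes slowly, watching the force.

servo_tool --pt "0.03 -0.1 0 0 0 0 0.2" --pt "0.06 -0.19 0 0 0 0 0.2" --pt "0.09 -0.29 0 0 0 0 0.2" --pt "0.12 -0.38 0 0 0 0 0.2" --pt "0.15 -0.48 0 0 0 0 0.2" --pt "0.18 -0.57 0 0 0 0 0.2" --pt "0.2 -0.67 0 0 0 0 0.2" --pt "0.23 -0.77 0 0 0 0 0.2"

```text
t: 13.38
ee_pos: [571.0, -48.0, 15.6]
orientation: [-1.869, -2.524, -0.0]
ft_force: [-0.6, 12.3, 1.2]
width: 52.8
grasp_force: 6.0
```

servo_tool --pt "0.03 -0.1 0 0 0 0 0.2" --pt "0.03 -0.1 0 0 0 0 0.2"

```text
t: 13.55
ee_pos: [571.1, -47.9, 15.6]
orientation: [-1.869, -2.523, -0.002]
ft_force: [-0.9, 10.4, 0.6]
width: 52.6
grasp_force: 5.6
```

servo_tool --pt "0.03 -0.1 0 0 0 0 0.2" --pt "0.03 -0.1 0 0 0 0 0.2"

```text
t: 13.72
ee_pos: [571.2, -48.0, 15.6]
orientation: [-1.869, -2.522, -0.002]
ft_force: [-0.8, 17.2, 2.4]
width: 52.4
grasp_force: 8.4
```

Contact: the PSU has stalled against the stop at about 15 N. I'll back straight off, rise and move clear.

servo_tool --pt "-0.15 0.48 0 0 0 0 0.2" --pt "-0.44 1.43 0 0 0 0 0.2" --pt "-0.73 2.39 0 0 0 0 0.2" --pt "-0.73 2.39 0 0 0 0 0.2" --pt "-0.73 2.39 4 0 0 0 0.2" --pt "-0.73 2.39 8 0 0 0 0.2" --pt "-0.73 2.39 12 0 0 0 0.2" --pt "-0.73 2.39 18 0 0 0 0.2" --pt "-0.73 2.39 22 0 0 0 0.2" --pt "-10 35 22 0 0 0 0.2" --pt "-10 35 22 0 0 0 0.2" --pt "-10 35 22 0 0 0 0.2" --pt "-10 35 22 0 0 0 0.2" --pt "-10 35 22 0 0 0 0.2" --pt "-10 35 22 0 0 0 0.2" --pt "-10 35 22 0 0 0 0.2" --pt "-10 35 22 0 0 0 0.2" --pt "-10 35 22 0 0 0 0.2" --pt "-10 35 22 0 0 0 0.2" --pt "-10 35 22 0 0 0 0.2"

```text
t: 15.38
ee_pos: [471.5, 299.5, 235.5]
orientation: [1.867, 2.526, -0.001]
ft_force: [0.9, 0.9, -0.4]
width: 52.7
grasp_force: 0.0
```

```bash
python3 - <<'E'
from m import *
tcp(); a=grab('top'); b=grab('side')
cv2.imwrite('pics/c6.png',np.vstack([cv2.resize(a['image'][90:340,200:500],(480,400)),cv2.resize(b['image'][120:220,200:460],(480,185))])[:,:,::-1])
for t in (55,60): psu(a,(340,140,425,250),t)
E
```

```text
t 15.38 ee [471.5 299.5 235.5] plate [-328.9   11.1] tooly yaw in plate 90.06 tilt [-0.    -0.001 -1.   ] w 52.7 F [ 0.9  0.9 -0.4]
psu plate [91.3 -0.1] [ 98.3 101.7] 89.7
psu plate [91.  -0.8] [100.6 102.5] 89.58
```

View pics/c6.png

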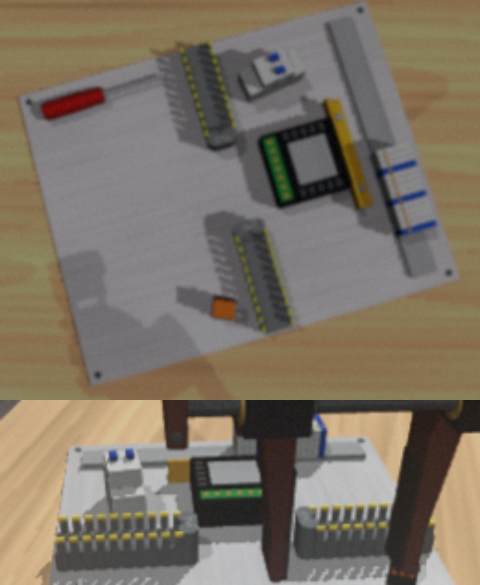

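The final view shows the PSU at (305,160) flush and parallel with the stop, measured at -0.3°. The breaker, relay and screwdriver are where they started, and the hand is well clear.

```bash
python3 -c "
from workcell import ctrl
print(ctrl.close_job())"
```

```text
the job is handed in; nothing more can be done
None
```

The power supply is through the gap and sits square (within about 0.3°) against the yellow stop; the loose parts look undisturbed, the hand is clear, and the job is handed in at about 15.5 s.

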